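Load the sample reader and shut its drawer

ROBOT

A 7-joint arm with a two-finger parallel gripper is mounted at the origin on a cart in front of the work surface, level with it; the furniture and walls round the work are solid. World frame = base frame: x ahead of the robot, y to its left, z up, the work surface at z = 0. Lengths are in m, angles in rad, forces in N, time in s.
With the tool pointing down it reaches from about 0.425 to 0.875 m from the base axis. Payload 9.9 kg.
Tool frame: the origin (TCP) lies at the very end of the fingers, on their centre line; the grasp point (between the pads) lies 19 mm behind it (grip_point_offset is the distance from the TCP to the grasp point, in m); z points along the fingers, y is the line along which they close (so a half turn about z gives the same grasp; the last joint's range is limited). The gripper opens to 85 mm and grips with 20 to 120 N. Pads are 22 mm wide; open, the fingers measure 114 mm over their backs; the gripper's body (76 mm by 85 mm) begins 54 mm behind the grasp point. The pads swing forward as they close: fully open they stand 13 mm farther back than shut.
Start: joints at [-1.256, 0.576, 0.025, 1.437, -0.015, 1.129, -0.057], TCP at [0.262, 0.622, 0.2] pointing down, gripper open.
Joint ranges: [-2.76, 2.76], [-0.34, 2.15], [-1.52, 1.57], [0.19, 2.46], [-1.09, 4.23], [0.17, 1.99], [-2.82, 2.82]. Speed limits (rad/s): [2.22, 2.22, 3.01, 3.01, 3.14, 3.14, 3.14].

INTERFACE

Orientations are given as a unit quaternion [x, y, z, w].
In Python, from bench import sense, grab_frame, finish_job, grip_point_offset gives the robot as it stands.
- The arm moves only by the tool step_arm, never from a script. Its argument "deltas" is a list of rows, each a list of 6 numbers: the shift along the tool's x, y, z scaled (see below), then the turn, a rotation vector about the tool's x, y, z scaled (see below). A call has 1 to 5 rows; each row shifts and turns the commanded pose from where the row before left it, along the tool's axes as they then stand; what a row does not reach is not made up. The controller multiplies each number of a shift by 500 mm and each number of a turn by 45 degrees. A row lasts 1/8 s, in which the tool goes at most 62.5 mm and 10.7 degrees, less where a joint would pass 70% of its speed; a pose out of reach is approached as far as the arm can. A call with a number of a shift or a turn outside -1 to 1 is refused whole. A call with a gripper value outside its range is refused whole. "gripper" is the gripper's target within -1 to 1 (shut at 1, half-way at 0, fully open at -1), set as the call begins (left out, the last holds). The fingers move at their own pace and stop on an object; the grip force is fixed at half the most. Time passes only in rows, so rows that do not move let the fingers close. It gives the time, the measured TCP pose, the force, the opening and the grip force at its end, in the units of the state.
- sense(): the state, without advancing time (a new reading comes with each control period).
- grab_frame(name): name is "scene" or "top"; returns a dict with "color" (480x640x3 uint8, red, green, blue), "camera_matrix" (3x3 intrinsics, pixels), "view" (4x4, takes a point from world to camera coordinates). Camera axes: x right, y down, z forward; pixel columns grow to the right and rows downward; lengths in m; the calibration is good to about 2 mm. A picture is of the moment at which its call begins. There is no depth.
- finish_job(): hands the job in; it is judged then, once.
The state is a dict: "time": time; "joints": joint angles; "dq": joint speeds; "effort": joint torques, N m; "ee_pos": TCP position; "tool_rot": TCP orientation; "force": force on the tool from outside, world axes, zero at the start; "moment": the same for the moment, N m; "gripper_width": opening from 0.0 (shut) to 1.0 (fully open); "grasp_force": force on a finger pad.
Only numpy, scipy, OpenCV 4.12 (cv2) and the standard library are available. Lean on these libraries where they do the work, as an engineer would, in place of code of your own. Each camera call takes 0.05 s, during which the arm holds its last target. There are 200 camera calls.

TASK

Stand the short sample vial upright in the round well of the reader's open drawer and let go of it, then push the drawer fully shut with the vial in it. The taller vials do not fit under the reader's top, so take the short one.

Things in the scene. Friction and masses are not known exactly. Their poses are not given: they have to be found in the camera images.
- vial_mid (a point): centre (half-way up) of the short sample vial: clear glass, black screw cap, 27 mm in diameter all the way up, 62 mm tall, loose and upright on the worktop, z up. Grip it in its upper half, so that the fingers stay above the drawer's tray. Two taller vials (28 mm in diameter, 95 mm tall, also black caps) stand near it and are not wanted.
- well (a point): centre of the floor of the round well in the drawer, 22 mm above the worktop; it moves with the drawer. Well: 42 mm in diameter, 14 mm deep, in a black block 92 mm wide. Axes: z up, x the direction in which the drawer shuts, y across the drawer. The reader is a low white fixed housing, 170 x 130 mm and 102 mm tall, facing the robot.
- drawer_front (a point): centre of the flat outer face of the drawer's grey front panel, 51 mm above the worktop; it moves with the drawer. Axes as for the well, whose centre lies 55 mm behind it along +x. The panel is 112 mm wide, 12 mm thick and reaches from 11 to 91 mm above the worktop. Push here along +x to shut the drawer.
- reader_drawer (a joint): how far the drawer stands open in m: 0 fully shut, 0.12 fully open; it stays where it is left and slides under a push of about 2 to 4 N on its front panel, up to a rigid stop at 0
Not all that is in view belongs to the job. Of the things that look like the part that bears vial_mid, the larger one is meant.

How it is judged:
By the outcome, as a careful person would: the job done as asked, in the order asked, and still so for the second after the job is handed in, with the robot touching nothing.
It also fails if it takes over 43 s, if anything falls off the work surface, if the arm or the gripper's body presses on something with over 40 N, if the wrist force passes 120 N, or if a joint passes its speed limit or range.

## Working session

There is one attempt and no reset: what is moved stays moved. The work goes in short steps, Python scripts to look and compute and a tool call to move; the robot and the scene stay as the last step left them, time stands still between calls to the robot, and variables do not carry over. Pictures are saved under pics/ and viewed, at most 10 in all, crops included, and the job is handed in when it is done.

Besides the shell and the picture viewer there is one more tool, called as name(argument=value, ...), one argument or row to a line, values as JSON. step_arm: Moves the arm, as the interface text tells. Its arguments: {"type":"object","properties":{"deltas":{"type":"array","items":{"type":"array","items":{"type":"number","minimum":-1,"maximum":1}}},"gripper":{"type":"number"}},"required":["deltas"]}

```bash
mkdir -p pics
python3 - <<'E'
from bench import *
import cv2,numpy as np
s=sense();print(s['time'],s['ee_pos'],s['tool_rot'],grip_point_offset)
for n in ("scene","top"):
    f=grab_frame(n);cv2.imwrite(f'pics/{n}0.png',f['color'][...,::-1]);np.savez(f'{n}0.npz',**f)
    print(np.round(f['camera_matrix'],1).tolist(),np.round(f['view'],3).tolist())
E
```

```text
0.0 [0.26188183 0.62158352 0.19953976] [ 1.98051516e-01  9.80191268e-01 -8.11383251e-04 -1.28183313e-04] 0.0187
[[620.0, 0.0, 327.5], [0.0, 620.0, 245.8], [0.0, 0.0, 1.0]] [[0.733, -0.68, 0.005, -0.569], [-0.333, -0.365, -0.869, 0.181], [0.593, 0.635, -0.494, 0.775], [0.0, 0.0, 0.0, 1.0]]
[[459.4, 0.0, 319.5], [0.0, 459.4, 228.1], [0.0, 0.0, 1.0]] [[0.016, -1.0, 0.01, -0.188], [-0.983, -0.017, -0.185, 0.582], [0.185, -0.007, -0.983, 0.787], [0.0, 0.0, 0.0, 1.0]]
```

View pics/scene0.png

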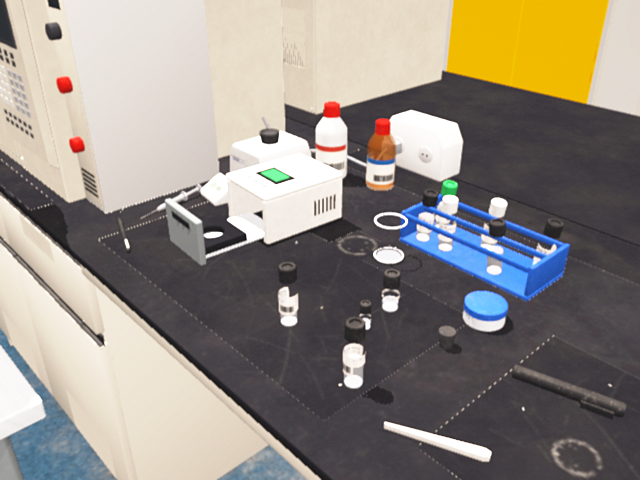

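View pics/top0.png

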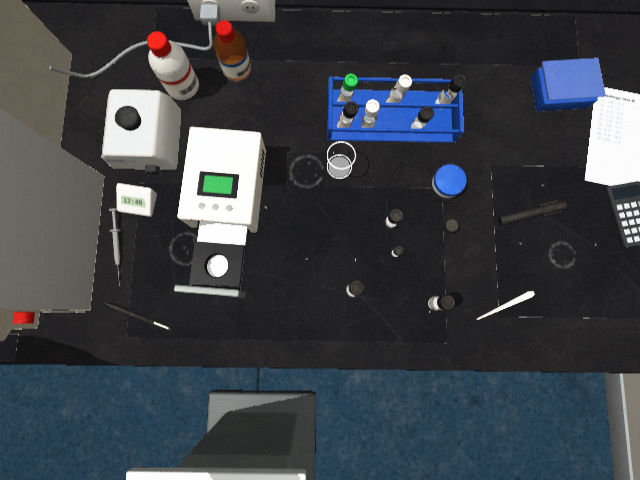

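The short vial is at (390,290) in scene and (395,217) in top. The tiny look-alike is at (366,312) and (397,251). The tall ones are at (288,290) and (354,350) in scene. The drawer is open toward the robot, with the well at about (217,265) in top. I'll zoom in for pixel positions.

Run:
```python
import cv2,numpy as np
a=cv2.imread('pics/scene0.png');b=cv2.imread('pics/top0.png')
g=lambda i:np.clip(255*(i/255.)**.5,0,255).astype(np.uint8)
r=lambda i,x,y,w,h,k:cv2.resize(g(i[y:y+h,x:x+w]),None,fx=k,fy=k,interpolation=cv2.INTER_CUBIC)
o=np.vstack([np.hstack([r(a,350,255,66,50,6),r(b,370,195,66,50,6)]),np.hstack([r(a,160,190,132,100,3),r(b,165,220,99,75,4)])])
cv2.imwrite('pics/z.png',o);print(o.shape)
```

```text
(600, 792, 3)
```

View pics/z.png

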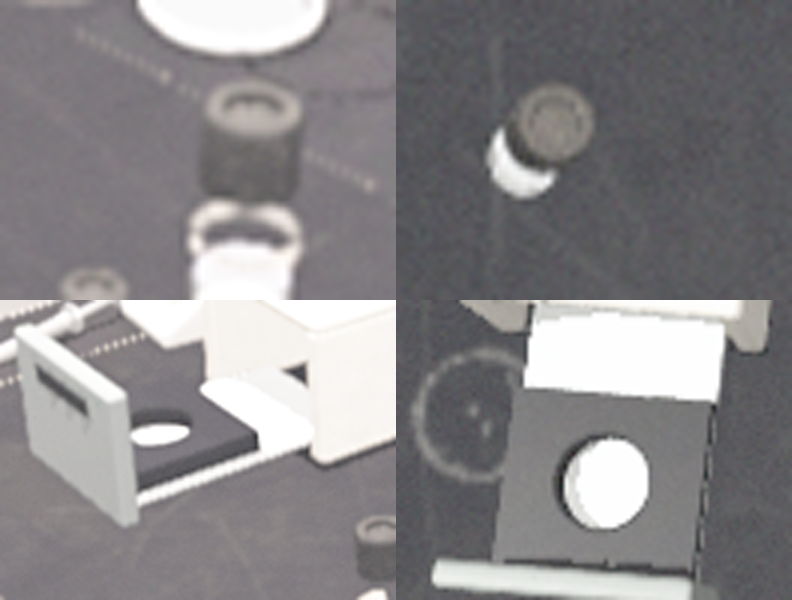

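```bash
cat > h.py <<'E'
import numpy as np
C={n:dict(np.load(f'{n}0.npz')) for n in('scene','top')}
def ray(n,p):
    V=C[n]['view'];R=V[:3,:3];o=-R.T@V[:3,3]
    return o,R.T@np.linalg.inv(C[n]['camera_matrix'])@[p[0],p[1],1]
def onz(n,p,z):
    o,d=ray(n,p);return o+d*(z-o[2])/d[2]
def tri(p,q):
    A=[];b=[]
    for n,x in(('scene',p),('top',q)):
        o,d=ray(n,x);d=d/np.linalg.norm(d);M=np.eye(3)-np.outer(d,d);A.append(M);b.append(M@o)
    return np.linalg.solve(sum(A),sum(b))
E
python3 - <<'E'
from h import *
np.set_printoptions(precision=4,suppress=True)
s=(391.7,272.5);t=(396.2,214.9)
print('cap',tri(s,t),onz('scene',s,.062),onz('top',t,.062))
s=(213.3,232.3);t=(216.1,265.3)
print('well rim',tri(s,t),onz('scene',s,.036),onz('top',t,.036))
K=lambda x,y:(165+(x-396)/4-.4,220+(y-300)/4-.4)
for p in[(525,387),(715,400),(695,570),(493,560)]:print('blk',onz('top',K(*p),.036))
for p in[(18,328),(128,403)]:print('panel front top',onz('scene',(160+p[0]/3-.3,190+(p[1]-300)/3-.3),.091))
for p in[(433,565),(433,586),(692,575),(692,598)]:print('panel top t',onz('top',K(*p),.091))
for n,p in[('tall1',(287.5,267)),('tall2',(355,325))]:print(n,onz('scene',p,.095))
print('tiny',tri((365,302),(398.5,250)))
E
```

```text
cap [ 0.6102 -0.3171  0.0629] [ 0.6101 -0.3158  0.062 ] [ 0.6113 -0.3181  0.062 ]
well rim [0.5168 0.0124 0.0315] [0.5127 0.0049 0.036 ] [0.516  0.0116 0.036 ]
blk [0.5601 0.0499 0.036 ]
blk [ 0.5555 -0.0387  0.036 ]
blk [ 0.4767 -0.0331  0.036 ]
blk [0.4798 0.0593 0.036 ]
panel front top [0.4661 0.07   0.091 ]
panel front top [ 0.4616 -0.0494  0.091 ]
panel top t [0.474  0.0697 0.091 ]
panel top t [0.4651 0.0691 0.091 ]
panel top t [ 0.4715 -0.041   0.091 ]
panel top t [ 0.4618 -0.0414  0.091 ]
tall1 [ 0.4739 -0.2434  0.095 ]
tall2 [ 0.449  -0.3996  0.095 ]
tiny [ 0.5483 -0.3239  0.0432]
```

Run:
```python
from h import *
np.set_printoptions(precision=3,suppress=True)
for p in[(98,208),(84,196),(213,178),(10,145),(45,172)]:print(p,onz('scene',p,0))
for p in[(103,178),(92,315),(0,310),(262,130),(186,128),(205,220)]:print(p,onz('top',p,0),onz('top',p,.102),onz('top',p,.4))
from scipy.spatial.transform import Rotation as R
from bench import sense
print(R.from_quat(sense()['tool_rot']).as_matrix())
o,_=ray('top',(0,0));print(o)
```

```text
(98, 208) [0.437 0.301 0.   ]
(84, 196) [0.44  0.373 0.   ]
(213, 178) [0.688 0.273 0.   ]
(10, 145) [0.433 0.779 0.   ]
(45, 172) [0.43  0.552 0.   ]
(103, 178) [0.69  0.254 0.   ] [0.66  0.205 0.102] [0.572 0.061 0.4  ]
(92, 315) [0.422 0.247 0.   ] [0.423 0.199 0.102] [0.426 0.057 0.4  ]
(0, 310) [0.429 0.42  0.   ] [0.429 0.352 0.102] [0.429 0.152 0.4  ]
(262, 130) [ 0.797 -0.058  0.   ] [ 0.755 -0.071  0.102] [ 0.631 -0.11   0.4  ]
(186, 128) [0.798 0.096 0.   ] [0.756 0.065 0.102] [ 0.631 -0.025  0.4  ]
(205, 220) [0.608 0.046 0.   ] [0.588 0.021 0.102] [ 0.527 -0.053  0.4  ]
[[-0.922  0.388 -0.001]
 [ 0.388  0.922 -0.001]
 [-0.    -0.001 -1.   ]]
[ 0.43  -0.172  0.883]
```

step_arm(
  deltas=[
    [0,0,0,0,0,-0.169],
    [0,0,0,0,0,-0.169],
    [0,0,0,0,0,-0.169],
    [0,-0.1,0,0,0,0],
    [0,-0.1,0,0,0,0],
  ],
  gripper=-1,
)

```text
time: 0.72
ee_pos: [0.2618, 0.5206, 0.1995]
tool_rot: [0.0, 1.0, -0.001, -0.0]
force: [1.6, 0.1, 0.1]
gripper_width: 1.001
grasp_force: 0.0
```

step_arm(
  deltas=[
    [0,-0.1,0,0,0,0],
    [0,-0.1,0,0,0,0],
    [0,-0.1,0,0,0,0],
    [-0.08,-0.09,0,0,0,0],
    [-0.06,-0.08,0,0,0,0],
  ],
)

```text
time: 1.35
ee_pos: [0.3328, 0.2852, 0.2006]
tool_rot: [0.0, 1.0, 0.0, 0.0]
force: [1.2, 0.4, 0.2]
gripper_width: 0.999
grasp_force: 0.0
```

step_arm(
  deltas=[
    [-0.06,-0.1,0,0,0,0],
    [-0.06,-0.1,0,0,0,0],
    [-0.05,-0.11,0,0,0,0],
    [-0.05,-0.11,0,0,0,0],
    [-0.05,-0.11,0,0,0,0],
  ],
)

```text
time: 1.98
ee_pos: [0.4672, 0.0201, 0.2004]
tool_rot: [0.0, 1.0, 0.0, 0.0]
force: [0.9, 1.6, 0.7]
gripper_width: 1.002
grasp_force: 0.0
```

step_arm(
  deltas=[
    [-0.05,-0.11,0,0,0,0],
    [-0.05,-0.11,0,0,0,0],
    [-0.05,-0.11,0,0,0,0],
    [-0.05,-0.11,0,0,0,0],
    [-0.05,-0.1,0,0,0,0],
  ],
)

```text
time: 2.6
ee_pos: [0.5919, -0.2503, 0.2]
tool_rot: [0.001, 1.0, 0.0, -0.0]
force: [1.5, 0.4, -0.2]
gripper_width: 0.996
grasp_force: 0.0
```

step_arm(
  deltas=[
    [-0.038,-0.067,0,0,0,0],
    [0,-0.067,0,0,0,0],
    [0,0,0.07,0,0,0],
    [0,0,0.07,0,0,0],
    [0,0,0,0,0,0],
  ],
)

```text
time: 3.22
ee_pos: [0.6087, -0.314, 0.1274]
tool_rot: [0.0, 1.0, 0.001, -0.003]
force: [1.1, -0.0, -0.3]
gripper_width: 1.0
grasp_force: 0.0
```

Run:
```python
from bench import *
import cv2,numpy as np
g=lambda i:np.clip(255*(i/255.)**.6,0,255).astype(np.uint8)
a=grab_frame('scene')['color'][...,::-1];b=grab_frame('top')['color'][...,::-1]
r=lambda i,x,y:cv2.resize(g(i[y:y+150,x:x+130]),None,fx=3,fy=3,interpolation=cv2.INTER_CUBIC)
cv2.imwrite('pics/c1.png',np.hstack([r(a,330,180),r(b,330,150)]))
```

```text
(no output)
```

View pics/c1.png

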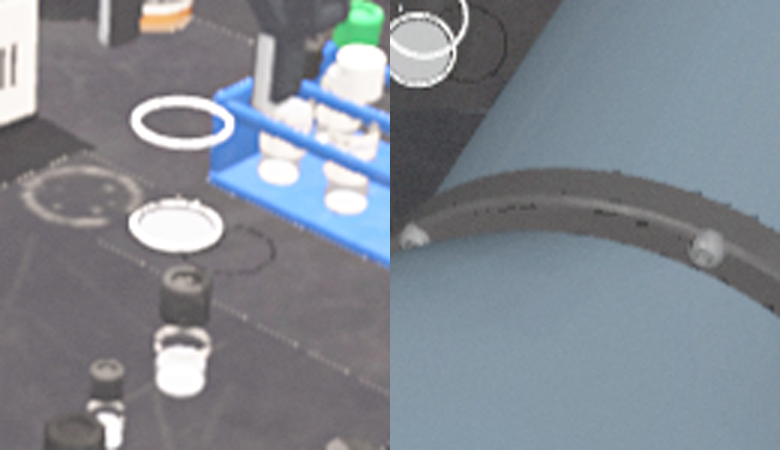

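The scene crop shows the short vial untouched at about (392,275). The finger tips straddle it from above, at about (369,194) and (422,218). The arm hides it in the top view.

step_arm(
  deltas=[
    [-0.004,-0.006,0.05,0,0,0],
    [0,0,0.05,0,0,0],
    [0,0,0.05,0,0,0],
    [0,0,0.048,0,0,0],
    [0,0,0,0,0,0],
  ],
)

```text
time: 3.95
ee_pos: [0.6125, -0.318, 0.0315]
tool_rot: [0.0, 1.0, 0.0, -0.0]
force: [-0.5, 0.2, 1.2]
gripper_width: 1.0
grasp_force: 0.0
```

step_arm(
  deltas=[
    [0,0,0,0,0,0],
    [0,0,0,0,0,0],
    [0,0,0,0,0,0],
    [0,0,0,0,0,0],
    [0,0,0,0,0,0],
  ],
  gripper=1,
)

```text
time: 4.58
ee_pos: [0.6126, -0.3182, 0.0315]
tool_rot: [0.0, 1.0, -0.0, 0.0]
force: [-1.0, 0.1, -0.8]
gripper_width: 0.004
grasp_force: 0.0
```

step_arm(
  deltas=[
    [0,0,0,0,0,0],
    [0,0,0,0,0,0],
    [0,0,0,0,0,0],
  ],
)

```text
time: 4.95
ee_pos: [0.6125, -0.3182, 0.0314]
tool_rot: [0.0, 1.0, 0.0, -0.0]
force: [-0.1, -0.4, -0.5]
gripper_width: 0.001
grasp_force: 0.1
```

```bash
cat > look.py <<'E'
import sys,cv2,numpy as np
from bench import *
n,out,x,y,w,h,k=sys.argv[1],sys.argv[2],*map(int,sys.argv[3:8])
a=grab_frame(n)['color'][...,::-1]
a=np.clip(255*(a/255.)**.6,0,255).astype(np.uint8)
cv2.imwrite(out,cv2.resize(a[y:y+h,x:x+w],None,fx=k,fy=k,interpolation=cv2.INTER_CUBIC))
E
python3 look.py scene pics/c2.png 290 160 200 150 4
```

```text
(no output)
```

View pics/c2.png

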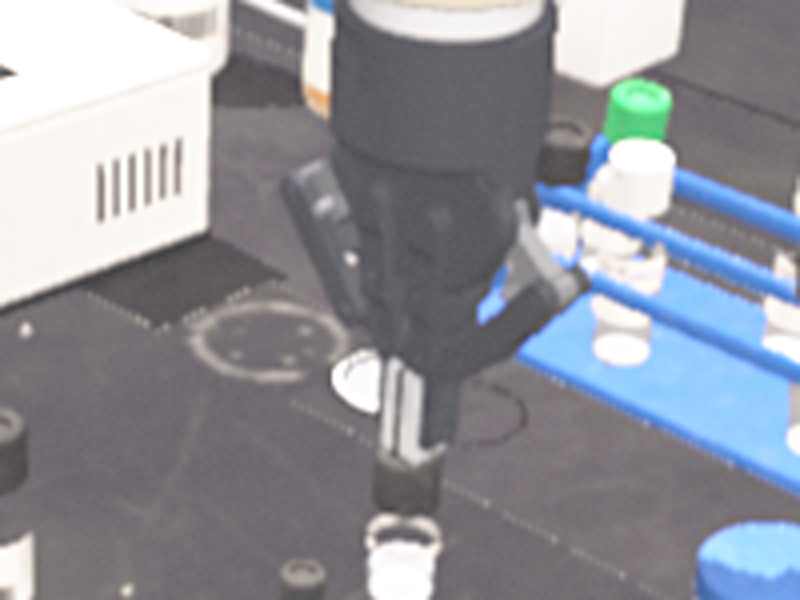

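Run:
```python
from h import *
from bench import sense
s=sense();print(s['ee_pos'],s['joints'])
def pr(p,n='scene'):
    c=C[n]['view']@np.r_[p,1];u=C[n]['camera_matrix']@c[:3];return np.round(u[:2]/u[2],1)
e=np.array(s['ee_pos'])
for z in(0,.0315,.05,.062,.08):print(z,pr([e[0],e[1],z]),pr([.611,-.317,z]))
for z in (.04,.05,.062,.07,.08):print(z,onz('scene',(392.5,275.5),z))
```

```text
[ 0.6125301  -0.31817631  0.03138849] [ 0.32075317  0.76833792  0.16012871  1.57295604 -0.15317156  0.81265184
  2.1123303 ]
0 [391.6 307.4] [390.4 307.4]
0.0315 [392.8 290. ] [391.5 290. ]
0.05 [393.5 279.5] [392.2 279.5]
0.062 [394.  272.5] [392.7 272.6]
0.08 [394.7 262. ] [393.4 262. ]
0.04 [ 0.6317444  -0.29963457  0.04      ]
0.05 [ 0.61952669 -0.30983911  0.05      ]
0.062 [ 0.60486544 -0.32208455  0.062     ]
0.07 [ 0.59509128 -0.33024818  0.07      ]
0.08 [ 0.58287358 -0.34045271  0.08      ]
```

The fingers shut on nothing: the tips show at about (392,276), right above the cap. From the reported pose I expected about (393,290). I'll raise the arm and compare the visible tip with the reported TCP.

step_arm(
  deltas=[
    [0,0,-0.06,0,0,0],
    [0,0,-0.06,0,0,0],
    [0,0,0,0,0,0],
  ],
)

```text
time: 5.38
ee_pos: [0.6139, -0.3191, 0.094]
tool_rot: [0.0, 1.0, -0.001, 0.002]
force: [-0.3, -0.3, -0.4]
gripper_width: 0.001
grasp_force: 0.0
```

```bash
python3 look.py scene pics/c3.png 320 150 150 150 4
python3 - <<'E'
from h import *
from bench import sense
s=sense();e=np.array(s['ee_pos']);print(e)
def pr(p,n='scene'):
    c=C[n]['view']@np.r_[p,1];u=C[n]['camera_matrix']@c[:3];return np.round(u[:2]/u[2],1)
print('tip expected',pr(e),pr(e+[0,0,.03]))
print('earlier open tips',pr([.609,-.264,.14]),pr([.609,-.364,.14]))
E
```

```text
[ 0.61308312 -0.31850479  0.09239744]
tip expected [395.7 254.5] [397.  236.2]
earlier open tips [367.6 213.1] [421.1 237.8]
```

View pics/c3.png

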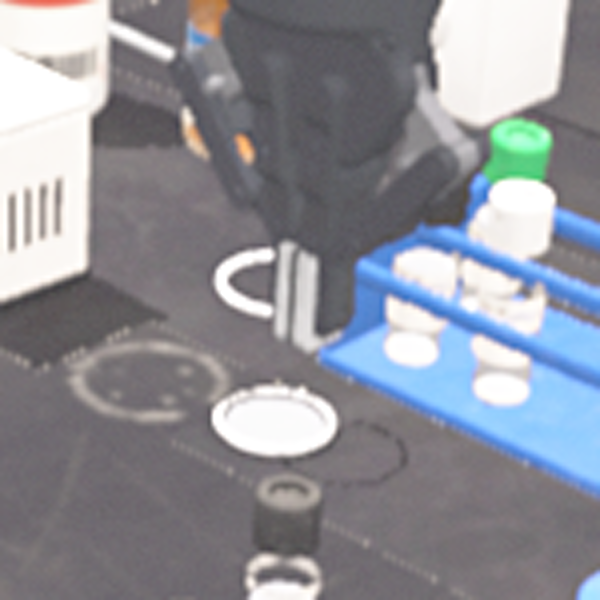

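The tip shows at about (396,236). That matches a true tip 30 mm above the reported TCP, and the fingers hid the cap top earlier, so the offset is vertical. I'll open and go 30 mm lower than before, checking force.

step_arm(
  deltas=[
    [0.004,0.002,0,0,0,0],
    [0,0,0,0,0,0],
    [0,0,0,0,0,0],
    [0,0,0,0,0,0],
    [0,0,0,0,0,0],
  ],
  gripper=-1,
)

```text
time: 6.05
ee_pos: [0.6105, -0.3172, 0.0913]
tool_rot: [0.0, 1.0, 0.0, -0.0]
force: [0.2, 0.2, -0.7]
gripper_width: 1.0
grasp_force: 0.0
```

step_arm(
  deltas=[
    [0,0,0.05,0,0,0],
    [0,0,0.05,0,0,0],
    [0,0,0.03,0,0,0],
    [0,0,0.02,0,0,0],
    [0,0,0.02,0,0,0],
  ],
)

```text
time: 6.68
ee_pos: [0.6109, -0.3174, 0.0064]
tool_rot: [0.0, 1.0, -0.0, 0.0]
force: [0.1, -1.0, 0.2]
gripper_width: 1.001
grasp_force: 0.0
```

step_arm(
  deltas=[
    [0,0,0.01,0,0,0],
    [0,0,0,0,0,0],
  ],
)

```text
time: 6.92
ee_pos: [0.6105, -0.3172, 0.0013]
tool_rot: [0.0, 1.0, 0.0, -0.0]
force: [-0.4, -0.0, 0.4]
gripper_width: 0.998
grasp_force: 0.0
```

step_arm(
  deltas=[
    [0,0,0,0,0,0],
    [0,0,0,0,0,0],
    [0,0,0,0,0,0],
    [0,0,0,0,0,0],
    [0,0,0,0,0,0],
  ],
  gripper=1,
)

```text
time: 7.55
ee_pos: [0.6108, -0.3173, 0.0018]
tool_rot: [0.0, 1.0, -0.0, 0.0]
force: [-0.2, -0.7, 4.9]
gripper_width: 0.273
grasp_force: 58.9
```

step_arm(
  deltas=[
    [0,0,-0.04,0,0,0],
    [0,0,-0.08,0,0,0],
    [0,0,-0.08,0,0,0],
    [0,0,-0.08,0,0,0],
    [0,0,0,0,0,0],
  ],
)

```text
time: 8.18
ee_pos: [0.6124, -0.3185, 0.1464]
tool_rot: [0.0, 1.0, -0.002, 0.003]
force: [-1.2, -0.3, -1.5]
gripper_width: 0.274
grasp_force: 58.7
```

step_arm(
  deltas=[
    [0.04,0.08,0,0,0,0],
    [0.04,0.1,0,0,0,0],
    [0.04,0.1,0,0,0,0],
    [0.03,0.1,0,0,0,0],
    [0.02,0.1,0,0,0,0],
  ],
)

```text
time: 8.8
ee_pos: [0.5244, -0.0756, 0.1414]
tool_rot: [0.0, 1.0, 0.0, -0.0]
force: [0.3, 1.1, 0.6]
gripper_width: 0.272
grasp_force: 58.7
```

step_arm(
  deltas=[
    [0.018,0.08,0,0,0,0],
    [0,0.06,0,0,0,0],
    [0,0.035,0,0,0,0],
    [0,0,0,0,0,0],
    [0,0,0,0,0,0],
  ],
)

```text
time: 9.43
ee_pos: [0.5167, 0.0088, 0.1414]
tool_rot: [0.001, 1.0, -0.0, -0.0]
force: [0.3, 0.4, -0.0]
gripper_width: 0.275
grasp_force: 58.8
```

```bash
python3 look.py scene pics/c4.png 130 90 190 150 4
python3 - <<'E'
from bench import sense
s=sense();print(s['ee_pos'],s['tool_rot'],s['gripper_width'])
E
```

```text
[0.51675836 0.00868623 0.14136738] [ 1.37236325e-03  9.99998984e-01 -3.83956656e-04 -4.19230408e-05] 0.2731881959988639
```

View pics/c4.png

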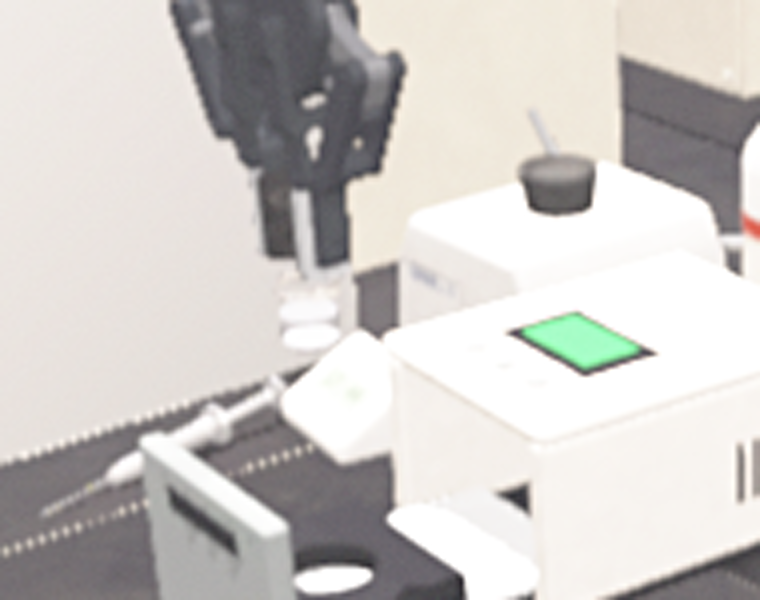

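Run:
```python
from h import *
print(onz('scene',(207.7,174.2),.1396),onz('scene',(213.3,232.3),.036))
```

```text
[0.51778383 0.01314195 0.1396    ] [0.51268057 0.00491921 0.036     ]
```

step_arm(
  deltas=[
    [0,0.003,0.05,0,0,0],
    [0,0,0.05,0,0,0],
    [0,0,0.05,0,0,0],
    [0,0,0.03,0,0,0],
    [0,0,0,0,0,0],
  ],
)

```text
time: 10.1
ee_pos: [0.5162, 0.0111, 0.0507]
tool_rot: [0.001, 1.0, -0.0, -0.001]
force: [-0.4, 0.3, -0.2]
gripper_width: 0.28
grasp_force: 58.7
```

step_arm(
  deltas=[
    [0,0,0.02,0,0,0],
    [0,0,0.02,0,0,0],
    [0,0,0,0,0,0],
  ],
)

```text
time: 10.48
ee_pos: [0.5163, 0.0119, 0.0308]
tool_rot: [0.0, 1.0, -0.0, -0.001]
force: [-1.1, 0.1, -0.8]
gripper_width: 0.273
grasp_force: 58.7
```

step_arm(
  deltas=[
    [0,-0.002,0.006,0,0,0],
    [0,0,0.004,0,0,0],
    [0,0,0,0,0,0],
  ],
)

```text
time: 10.85
ee_pos: [0.5167, 0.0109, 0.0264]
tool_rot: [0.0, 1.0, -0.0, -0.0]
force: [-0.8, -0.8, -0.6]
gripper_width: 0.276
grasp_force: 58.8
```

step_arm(
  deltas=[
    [0,0,0.003,0,0,0],
    [0,0,0.002,0,0,0],
    [0,0,0,0,0,0],
  ],
)

```text
time: 11.22
ee_pos: [0.5167, 0.0109, 0.0239]
tool_rot: [0.0, 1.0, 0.0, -0.0]
force: [0.5, 0.7, -0.6]
gripper_width: 0.273
grasp_force: 58.8
```

step_arm(
  deltas=[
    [0,0,0,0,0,0],
    [0,0,0,0,0,0],
    [0,0,0,0,0,0],
    [0,0,0,0,0,0],
    [0,0,0,0,0,0],
  ],
  gripper=-1,
)

```text
time: 11.85
ee_pos: [0.5167, 0.0109, 0.0239]
tool_rot: [0.0, 1.0, -0.0, -0.0]
force: [0.2, -0.5, -0.6]
gripper_width: 1.002
grasp_force: 0.0
```

step_arm(
  deltas=[
    [0,0,-0.03,0,0,0],
    [0,0,-0.06,0,0,0],
    [0,0,-0.08,0,0,0],
    [0,0,-0.08,0,0,0],
    [0,0,0,0,0,0],
  ],
)

```text
time: 12.48
ee_pos: [0.5187, 0.0108, 0.1527]
tool_rot: [0.0, 1.0, 0.0, 0.003]
force: [-0.8, -0.0, -0.4]
gripper_width: 1.003
grasp_force: 0.0
```

```bash
python3 look.py scene pics/c5.png 130 90 190 200 3
python3 - <<'E'
from bench import sense
s=sense();print(s['ee_pos'],s['tool_rot'],s['gripper_width'],s['joints'])
E
```

```text
[0.51760211 0.01092652 0.15091086] [3.32080601e-04 9.99998280e-01 2.71096608e-04 1.80452973e-03] 1.002021898754664 [-0.25050758  0.40372495  0.19565227  1.92498982 -0.10514586  0.8189049
  1.57157911]
```

View pics/c5.png

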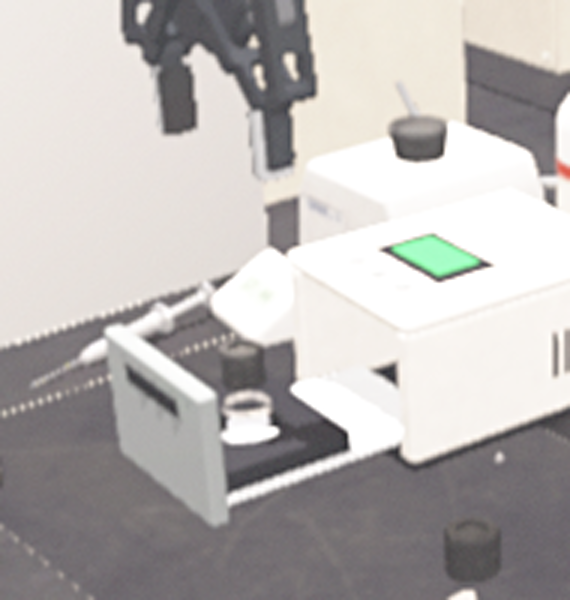

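The vial stands upright in the well, cap at about (211,210). I'll shut the fingers and come down in front of the panel.

step_arm(
  deltas=[
    [0.06,0,0,0,0,0],
    [0.06,0,0,0,0,0],
    [0.06,0,0,0,0,0],
    [0,0,0,0,0,0],
    [0,0,0,0,0,0],
  ],
  gripper=1,
)

```text
time: 13.15
ee_pos: [0.4272, 0.011, 0.1488]
tool_rot: [0.0, 1.0, -0.0, 0.0]
force: [-0.7, -0.5, -0.1]
gripper_width: -0.001
grasp_force: 0.0
```

step_arm(
  deltas=[
    [0,0,0.04,0,0,0],
    [0,0,0.04,0,0,0],
    [0,0,0.02,0,0,0],
    [0,0,0,0,0,0],
  ],
)

```text
time: 13.65
ee_pos: [0.4268, 0.0108, 0.0984]
tool_rot: [0.0, 1.0, -0.0, -0.001]
force: [-0.4, 0.8, -0.0]
gripper_width: -0.002
grasp_force: 0.0
```

step_arm(
  deltas=[
    [0,0,0.04,0,0,0],
    [0,0,0.04,0,0,0],
    [0,0,0.04,0,0,0],
    [0,0,0.032,0,0,0],
    [0,0,0,0,0,0],
  ],
)

```text
time: 14.28
ee_pos: [0.4267, 0.0109, 0.0227]
tool_rot: [0.0, 1.0, -0.0, -0.001]
force: [-0.6, 0.2, 0.4]
gripper_width: 0.0
grasp_force: 0.0
```

step_arm(
  deltas=[
    [-0.016,0,0,0,0,0],
    [-0.01,0,0,0,0,0],
    [-0.01,0,0,0,0,0],
    [-0.01,0,0,0,0,0],
    [-0.01,0,0,0,0,0],
  ],
)

```text
time: 14.9
ee_pos: [0.4545, 0.0108, 0.0229]
tool_rot: [0.0, 1.0, -0.0, -0.0]
force: [-1.3, -0.6, 0.8]
gripper_width: -0.002
grasp_force: 0.8
```

step_arm(
  deltas=[
    [-0.01,0,0,0,0,0],
    [-0.01,0,0,0,0,0],
    [-0.01,0,0,0,0,0],
    [-0.01,0,0,0,0,0],
    [-0.01,0,0,0,0,0],
  ],
)

```text
time: 15.52
ee_pos: [0.48, 0.0109, 0.0229]
tool_rot: [0.0, 1.0, -0.0, -0.0]
force: [-1.5, -1.5, -0.1]
gripper_width: 0.001
grasp_force: 0.9
```

step_arm(
  deltas=[
    [-0.012,0,0,0,0,0],
    [-0.012,0,0,0,0,0],
    [-0.012,0,0,0,0,0],
    [-0.012,0,0,0,0,0],
    [-0.012,0,0,0,0,0],
  ],
)

```text
time: 16.15
ee_pos: [0.5102, 0.0109, 0.0229]
tool_rot: [0.0, 1.0, -0.0, 0.0]
force: [-1.2, -0.8, -0.0]
gripper_width: 0.002
grasp_force: 0.9
```

```bash
python3 look.py scene pics/c6.png 130 90 190 200 3
```

```text
(no output)
```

View pics/c6.png

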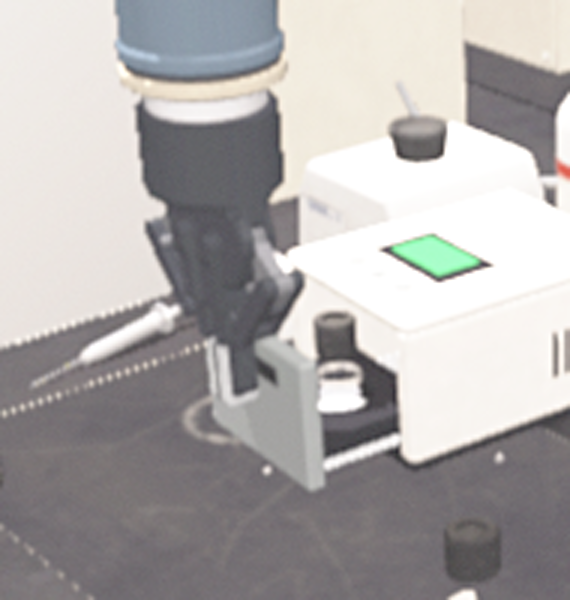

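The drawer is sliding, with the vial upright in it. I'll keep pushing.

step_arm(
  deltas=[
    [-0.012,0,0,0,0,0],
    [-0.012,0,0,0,0,0],
    [-0.012,0,0,0,0,0],
    [-0.012,0,0,0,0,0],
    [-0.012,0,0,0,0,0],
  ],
)

```text
time: 16.82
ee_pos: [0.5401, 0.0108, 0.0229]
tool_rot: [0.0, 1.0, -0.0, -0.0]
force: [-1.8, -1.6, 0.1]
gripper_width: -0.0
grasp_force: 0.9
```

step_arm(
  deltas=[
    [-0.01,0,0,0,0,0],
    [-0.008,0,0,0,0,0],
    [-0.006,0,0,0,0,0],
    [-0.006,0,0,0,0,0],
    [-0.006,0,0,0,0,0],
  ],
)

```text
time: 17.45
ee_pos: [0.5578, 0.0109, 0.0229]
tool_rot: [0.0, 1.0, -0.0, -0.0]
force: [-2.4, -1.7, 0.7]
gripper_width: -0.004
grasp_force: 0.8
```

step_arm(
  deltas=[
    [-0.006,0,0,0,0,0],
    [-0.006,0,0,0,0,0],
    [-0.006,0,0,0,0,0],
  ],
)

```text
time: 17.82
ee_pos: [0.562, 0.0108, 0.0226]
tool_rot: [0.0, 1.0, 0.0, -0.004]
force: [-21.7, -0.2, 13.8]
gripper_width: -0.001
grasp_force: 10.7
```

step_arm(
  deltas=[
    [-0.004,0,0,0,0,0],
    [-0.004,0,0,0,0,0],
  ],
)

```text
time: 18.08
ee_pos: [0.5617, 0.0107, 0.0224]
tool_rot: [0.001, 1.0, 0.0, -0.008]
force: [-33.2, 0.3, 30.0]
gripper_width: -0.005
grasp_force: 17.0
```

step_arm(
  deltas=[
    [-0.004,0,0,0,0,0],
    [0,0,0,0,0,0],
  ],
)

```text
time: 18.32
ee_pos: [0.5615, 0.0106, 0.022]
tool_rot: [0.001, 1.0, 0.0, -0.01]
force: [-35.3, 0.5, 26.8]
gripper_width: -0.0
grasp_force: 17.5
```

A firm stop at x = 0.562. I'll back off and check that the drawer is fully shut.

step_arm(
  deltas=[
    [0.02,0,0,0,0,0],
    [0.04,0,0,0,0,0],
    [0.06,0,0,0,0,0],
    [0.06,0,0,0,0,0],
    [0.06,0,0,0,0,0],
  ],
)

```text
time: 18.95
ee_pos: [0.4531, 0.0112, 0.0232]
tool_rot: [0.0, 1.0, 0.0, 0.001]
force: [0.1, -0.8, 0.1]
gripper_width: -0.001
grasp_force: 0.0
```

step_arm(
  deltas=[
    [0,0,-0.06,0,0,0],
    [0,0,-0.1,0,0,0],
    [0,0,-0.1,0,0,0],
    [0,0,-0.1,0,0,0],
    [0,0,0,0,0,0],
  ],
)

```text
time: 19.58
ee_pos: [0.4558, 0.0114, 0.2067]
tool_rot: [0.0, 1.0, 0.001, 0.004]
force: [-0.2, 0.4, -0.4]
gripper_width: -0.002
grasp_force: 0.0
```

Run:
```python
import cv2,numpy as np
from bench import *
g=lambda i:np.clip(255*(i/255.)**.7,0,255).astype(np.uint8)
o=[]
for n,x,y in(('scene',190,140),('top',150,120)):
    f=grab_frame(n);np.savez(f'{n}9.npz',**f);a=g(f['color'][...,::-1])
    o.append(cv2.resize(a[y:y+150,x:x+130],None,fx=3,fy=3,interpolation=cv2.INTER_CUBIC))
cv2.imwrite('pics/c7.png',np.hstack(o))
```

```text
(no output)
```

View pics/c7.png

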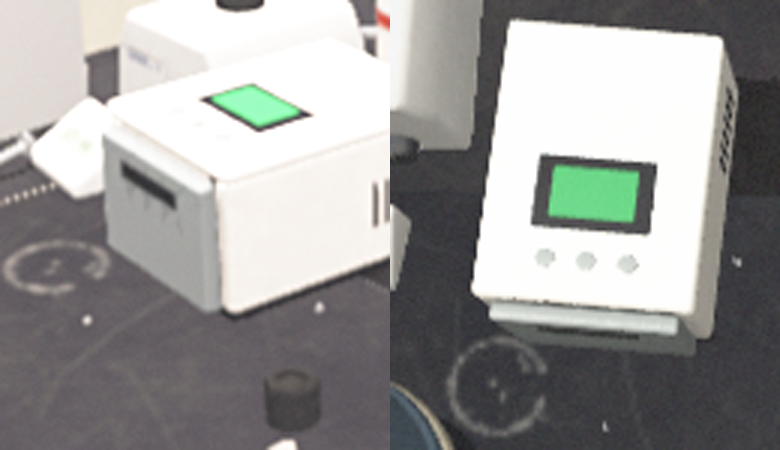

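Both views show the panel flush against the housing with no gap, and the arm is clear. I'm handing in.

```bash
python3 -c "
from bench import *
print(finish_job())"
```

```text
the job is handed in; nothing more can be done
None
```

The short vial stands upright in the reader's well, released, and the drawer is pushed shut to its stop with the vial inside; I handed the job in at about 20 s, but no verdict came back.

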